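# Clear the picking plate, then cap the sample jar and leave it vented

## Robot

A 6-joint arm with a two-finger parallel gripper is mounted at the origin on the work surface. World frame = base frame: x ahead of the robot, y to its left, z up, the work surface at z = 0. Lengths are in m, angles in rad, forces in N, time in s.
With the tool pointing down it reaches from about 0.35 to 0.85 m from the base axis. Payload 8.1 kg.
Tool frame: the origin (TCP) lies at the very end of the fingers, on their centre line; the grasp point (between the pads) lies 19 mm behind it; z points along the fingers, x is the direction in which the jaws open and shut, and the axes are right-handed (so a half turn about z gives the same grasp; the last joint's range is limited). The gripper opens to 93 mm and grips with 3 to 60 N. Pads are 15 mm wide; open, the fingers measure 128 mm over their backs; the gripper's body (75 mm by 188 mm) begins 65 mm behind the grasp point.
Start: joints at [-1.414, 0.13, 1.488, -0, 1.523, -0.085], TCP at [0.144, -0.583, 0.219] pointing down, gripper open.
Joint ranges: [-2.96, 2.96], [-0.89, 2.26], [0.02, 2.5], [-1.34, 4.48], [0, 2.73], [-2.66, 2.66]. Speed limits (rad/s): [2.39, 2.39, 2.79, 3.14, 3.14, 3.14].

## Interface

Orientations are given as a rotation vector (axis times angle).
In Python, from plant import robot gives the robot as it stands. The module is installed in compiled form; this text tells all that it offers.
- The arm moves only by the tool jog_arm, never from a script. Its argument "commands" is one flat list of numbers, 5 for each row, row after row: the gripper's target within -1 to 1 (shut at 1, half-way at 0, fully open at -1), then the shift along the tool's x, y, z in m, then the turn about the tool's z in degrees. A call has 1 to 20 rows; each row shifts and turns the commanded pose from where the row before left it, along the tool's axes as they then stand; what a row does not reach is not made up. A row lasts 1/12 s, in which the tool goes at most 41.7 mm and 7.16 degrees, less where a joint would pass 70% of its speed; a pose out of reach is approached as far as the arm can. A call is refused whole if a number of a shift passes 0.0417 or a number of a turn 7.16, either way. A call with a gripper value outside its range is refused whole. The fingers move at their own pace and stop on an object; "grip_force" is the grip in N (left out, the last holds). Time passes only in rows, so rows that do not move let the fingers close. It gives the time, the measured TCP pose, the force and the opening at its end, in the units of the state.
- robot.read_state(): the state, without advancing time (a new reading comes with each control period).
- robot.read_camera(name): name is "scene" or "side" or "wrist"; returns a dict with "img" (400x640x3 uint8, blue, green, red), "vfov" (degrees; the focal length in pixels is half the picture's height over the tangent of half this angle, whatever the lens; pixels are square), "cx", "cy" (the principal point, pixels), "extrinsics" (4x4, takes a point from world to camera coordinates). Camera axes: x right, y down, z forward; pixel columns grow to the right and rows downward; lengths in m; the calibration is good to about 2 mm. A picture is of the moment at which its call begins. There is no depth.
- robot.close_job(): hands the job in, once; it reports no verdict.
Trained networks look in a picture, given as the dict that the camera call returned (one of the last four; its "shot" number tells which), for a name from the list of things; names that differ only in an ending like _2 or _b are one class to them, and where a whole thing is asked for, a point or a joint stands for the part that bears it (a point fixed in the world has none). Each returns a list of dicts, best first, with "score" (0 to 1); they miss things now and then, are a little off and sometimes report something else, mostly with a low value. They report only what shows in the picture. A call takes as long as a camera call. They do not tell look-alikes from the thing itself.
- robot.recognise(thing, picture): "box" ([centre column, centre row, width, height] as shares, 0 to 1, of the picture: columns of its width, rows of its height, round what is visible of it).
- robot.pinpoint(thing, picture): "position" ([row, column] as shares, 0 to 1, of the picture: columns of its width, rows of its height: a listed point, or the origin of a listed thing).
The state is a dict: "t": time; "q": joint angles; "dq": joint speeds; "joint_torque": joint torques, N m; "tool_pos": TCP position; "orientation": TCP orientation; "force": force on the tool from outside, world axes, zero at the start; "wrist_torque": the same for the moment, N m; "opening": finger opening in m.
Only numpy, scipy, OpenCV 4.12 (cv2) and the standard library are available. Lean on these libraries where they do the work, as an engineer would, in place of code of your own. Each camera call takes 0.05 s, during which the arm holds its last target.

## Task

Finish off this sample: pick up the scraper block and with it sweep the four stone chips off the raised plate into the trough at the plate's end (touch the chips only with the scraper), then stand the scraper upright on the bench and let go of it. After that screw the cap of the jar in the holder on clockwise until it bottoms out, back it off a quarter turn so that the jar can vent, and finish there still gripping the cap by its sides, holding it at that setting. Leave the spare jar, wash bottle and dish where they stand.

Things in the scene. Friction and masses are not known exactly. Their poses are not given: they have to be found in the camera images.
- station: Fixed. Flat white plate 150 (x) x 200 (y) mm, top 30 mm above the bench, no rails; origin under its centre, on the bench. A grey trough joins its +y edge: inside y +100 to +179, x -69 to +69 mm, floor 4 and walls 22 mm above the bench. Sweep along +y. Chip centres start within 28 mm of x = 0, at y -40 to +55 mm.
- chip0_center (a point): Centre of a loose grey stone chip, 18 x 14 x 9 mm, 12 g, lying on the plate.
- chip1_center (a point): Centre of a loose grey stone chip, 16 x 15 x 10 mm, 12 g, lying on the plate.
- chip2_center (a point): Centre of a loose grey stone chip, 19 x 13 x 9 mm, 12 g, lying on the plate.
- chip3_center (a point): Centre of a loose grey stone chip, 16 x 13 x 10 mm, 12 g, lying on the plate.
- scraper_center (a point): Centre (27.5 mm above the underside) of the loose scraper block, 55 mm tall, about 0.14 kg, standing on the bench. Black rubber foot 110 (x) x 26 (y) x 12 mm; above it a grey block 84 (x) x 22 (y) x 43 mm, pinched across its y near the top. It pushes chips along its y; both sides are alike. z up.
- holder: Fixed dark steel block 90 x 90 x 34 mm with a clear straight-sided jar (45 mm across) clamped upright in it, specimens inside; origin on the bench under the jar's axis; the cap's top stands 96 to 98 mm above the bench. It may stand to the left or right of the scraper.
- cap_center (a point): Centre (half-way up) of the white ribbed screw cap on that jar: 52 mm across, 20 mm tall, underside 76 mm above the bench when fully down; rises 0.8 mm per rad unscrewed. It overhangs the jar by 3.5 mm all round, so fingertips may reach below it. z up; a small moulded rib on its top points along its x.
- cap (a joint): Angle (rad) by which the cap is unscrewed from bottomed out: 0 = bottomed out against a hard stop, grows anticlockwise seen from above. Starts between 0.9 and 2.2. Turning drag about 0.06 N m, it stays where it is left; it cannot come off (stop at 3.6).
- spare_jar: Bystander: a like jar with its cap on, loose, 45 mm across (cap 52), 84 mm tall, origin at the centre of its underside. Not to be moved.
- wash_bottle: Bystander: white bottle with a pointed spout, 64 mm across, 185 mm tall, origin at the centre of its underside. Not to be moved.
- dish: Bystander: low white dish, 84 mm across, 18 mm tall, origin at the centre of its underside. Not to be moved.
Not all that is in view belongs to the job. Several things have the shape of the holder; the one meant has the colours described above.

How it is judged:
On the way, in this order (a step that is already met when the one before it is completed fails the run):
1. all four chips swept into the trough with the scraper in the gripper (z of chip0_center in the frame of station between 0 and 0.022 m and y of chip0_center in the frame of station between 0.1 and 0.182 m and x of chip0_center in the frame of station between -0.072 and 0.072 m and z of chip1_center in the frame of station between 0 and 0.022 m and y of chip1_center in the frame of station between 0.1 and 0.182 m and x of chip1_center in the frame of station between -0.072 and 0.072 m and z of chip2_center in the frame of station between 0 and 0.022 m and y of chip2_center in the frame of station between 0.1 and 0.182 m and x of chip2_center in the frame of station between -0.072 and 0.072 m and z of chip3_center in the frame of station between 0 and 0.022 m and y of chip3_center in the frame of station between 0.1 and 0.182 m and x of chip3_center in the frame of station between -0.072 and 0.072 m and contact force between the fingers and scraper above 1 N), for 0.1 s.
2. the scraper stands upright on the bench, released (height (world z) of scraper_center below 0.031 m and angle between scraper_center's own z axis and vertical below 0.15 rad and contact force between the fingers and scraper below 0.1 N), for 0.2 s.
3. the cap is screwed down until it bottoms out (value of joint cap below 0.06 rad), for 0.1 s.
At the end, for the whole second after the job is handed in: Chips in the trough; scraper standing still and upright (0.15 rad) on the bench, released; cap, once bottomed out, now unscrewed 1.57 +/- 0.3 rad, still, gripped by the fingers (over 3 N, grasp point within 25 mm of its centre); bystanders within 20 mm of their places (all of step 2 and z of chip0_center in the frame of station between 0 and 0.022 m and y of chip0_center in the frame of station between 0.1 and 0.182 m and x of chip0_center in the frame of station between -0.072 and 0.072 m and z of chip1_center in the frame of station between 0 and 0.022 m and y of chip1_center in the frame of station between 0.1 and 0.182 m and x of chip1_center in the frame of station between -0.072 and 0.072 m and z of chip2_center in the frame of station between 0 and 0.022 m and y of chip2_center in the frame of station between 0.1 and 0.182 m and x of chip2_center in the frame of station between -0.072 and 0.072 m and z of chip3_center in the frame of station between 0 and 0.022 m and y of chip3_center in the frame of station between 0.1 and 0.182 m and x of chip3_center in the frame of station between -0.072 and 0.072 m and linear speed of scraper below 0.02 m/s and value of joint cap between 1.27 and 1.87 rad and velocity of joint cap between -0.1 and 0.1 rad/s and contact force between the fingers and cap above 3 N and distance between the grasp point and cap_center below 0.025 m and distance of each of spare_jar, wash_bottle, dish from where it was at the start of the episode below 0.02 m); the arm keeps its last pose, push and grip.
It fails at once if a chip is touched by the fingers or arm (contact force between any of the fingers, the arm and chip0 above 0.5 N or contact force between any of the fingers, the arm and chip1 above 0.5 N or contact force between any of the fingers, the arm and chip2 above 0.5 N or contact force between any of the fingers, the arm and chip3 above 0.5 N).
It fails at once if a bystander is knocked (distance of any of spare_jar, wash_bottle, dish from where it was at the start of the episode above 0.03 m).
It also fails if it takes over 67 s, if anything falls off the work surface, if the arm or the gripper's body presses on something with over 40 N, if the wrist force passes 120 N, or if a joint passes its speed limit or range.

## Working session

There is one attempt and no reset: what is moved stays moved. The work goes in short steps, Python scripts to look and compute and a tool call to move; the robot and the scene stay as the last step left them, time stands still between calls to the robot, and variables do not carry over. Pictures are saved under pics/ and viewed, and the job is handed in when it is done.

Besides the shell and the picture viewer there is one more tool, called after "Call:" as name(argument=value, ...) on one line, values as JSON. jog_arm: Moves the arm, as the interface text tells. Its arguments: {"type":"object","properties":{"commands":{"type":"array"},"grip_force":{"type":"number"}},"required":["commands"]}

```bash
mkdir -p pics; ls; cat > h.py <<'E'
import numpy as np, cv2
from plant import robot
def snap(name, fn):
    p=robot.read_camera(name); cv2.imwrite('pics/'+fn+'.png',p['img']); return p
def ray(p,u,v):
    f=p['img'].shape[0]/2/np.tan(np.radians(p['vfov'])/2)
    d=np.array([(u-p['cx'])/f,(v-p['cy'])/f,1.])
    T=np.array(p['extrinsics']);R=T[:3,:3];t=T[:3,3]
    return -R.T@t, R.T@d
def atz(p,u,v,z):
    o,d=ray(p,u,v); return o+d*(z-o[2])/d[2]
def proj(p,X):
    f=p['img'].shape[0]/2/np.tan(np.radians(p['vfov'])/2)
    T=np.array(p['extrinsics']);c=T[:3,:3]@np.array(X)+T[:3,3]
    return np.array([f*c[0]/c[2]+p['cx'],f*c[1]/c[2]+p['cy']])
def tri(obs):
    A=np.zeros((3,3));b=np.zeros(3)
    for p,u,v in obs:
        o,d=ray(p,u,v);d=d/np.linalg.norm(d);M=np.eye(3)-np.outer(d,d);A+=M;b+=M@o
    return np.linalg.solve(A,b)
E
python3 - <<'E'
from h import *
Z=dict(station=0,chip0_center=.0345,chip1_center=.035,chip2_center=.0345,chip3_center=.035,scraper_center=.0275,holder=0,cap_center=.087,spare_jar=0,wash_bottle=0,dish=0)
for n in['scene','side']:
    p=snap(n,n+'0')
    c=-np.array(p['extrinsics'])[:3,:3].T@np.array(p['extrinsics'])[:3,3]
    print(n,p['vfov'],p['cx'],p['cy'],c.round(3),p.keys())
    for k,z in Z.items():
        for r in robot.pinpoint(k,p)[:5]:
            v,u=r['position'];u*=640;v*=400
            print(k,round(r['score'],2),round(u),round(v),atz(p,u,v,z).round(3))
print(robot.read_state())
E
```

```text
pics
scene 42.41984192657185 324.39729069656227 193.0180717964563 [0.98  0.559 0.924] dict_keys(['img', 'vfov', 'cx', 'cy', 'extrinsics', 'shot'])
station 0.84 399 269 [0.515 0.108 0.   ]
chip0_center 0.37 393 247 [0.51  0.074 0.034]
chip1_center 0.48 405 276 [0.532 0.145 0.035]
chip1_center 0.44 378 255 [0.551 0.075 0.035]
chip2_center 0.58 419 262 [0.486 0.131 0.035]
chip3_center 0.62 407 277 [0.53  0.149 0.035]
scraper_center 0.85 321 135 [ 0.459 -0.321  0.027]
holder 0.78 327 201 [ 0.549 -0.137  0.   ]
holder 0.68 340 111 [ 0.347 -0.411  0.   ]
cap_center 0.91 333 177 [ 0.543 -0.126  0.087]
cap_center 0.76 338 81 [ 0.344 -0.433  0.087]
spare_jar 0.9 263 234 [ 0.726 -0.122 -0.   ]
wash_bottle 0.7 229 170 [ 0.713 -0.347  0.   ]
dish 0.82 277 320 [0.797 0.086 0.   ]
dish 0.68 319 134 [ 0.448 -0.354  0.   ]
side 52.807431835483584 323.83556648110226 198.44369094533667 [ 0.473 -1.018  0.65 ] dict_keys(['img', 'vfov', 'cx', 'cy', 'extrinsics', 'shot'])
station 0.77 292 184 [0.505 0.091 0.   ]
station 0.21 299 166 [0.535 0.215 0.   ]
chip0_center 0.68 310 223 [ 0.542 -0.17   0.034]
chip
[... 654 characters left out ...]
 [0.793 0.077 0.   ]
{'t': 1.2, 'q': array([-1.41439881e+00,  1.30383703e-01,  1.48821455e+00, -3.06625649e-05,
        1.52298421e+00, -8.53970054e-02]), 'dq': array([-1.37193189e-04, -8.83070311e-04, -9.23359783e-04, -6.30283223e-05,
       -5.83318080e-05, -3.66972646e-04]), 'joint_torque': array([-5.12731494e-04, -5.59777486e+01, -4.92052817e+01,  7.65098655e-02,
        2.28123134e-02, -4.46505203e-05]), 'tool_pos': array([ 0.14368002, -0.58254701,  0.21863696]), 'orientation': array([ 2.47311751e+00, -1.93729442e+00, -2.10684750e-05]), 'force': array([-0.60079557, -1.04025517, -0.69839914]), 'wrist_torque': array([ 0.02082782, -0.00557815,  0.0492488 ]), 'opening': 0.09317420453170416}
```

View pics/scene0.png

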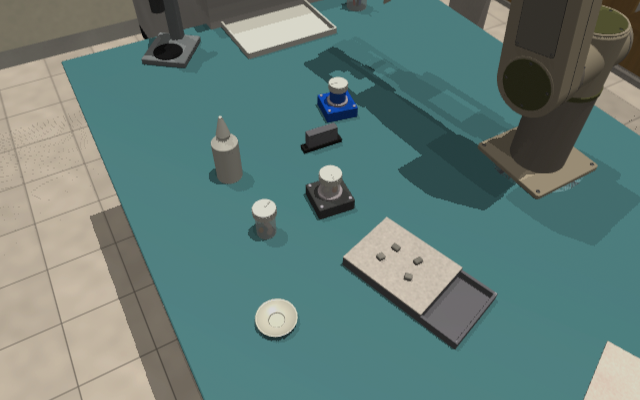

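View pics/side0.png

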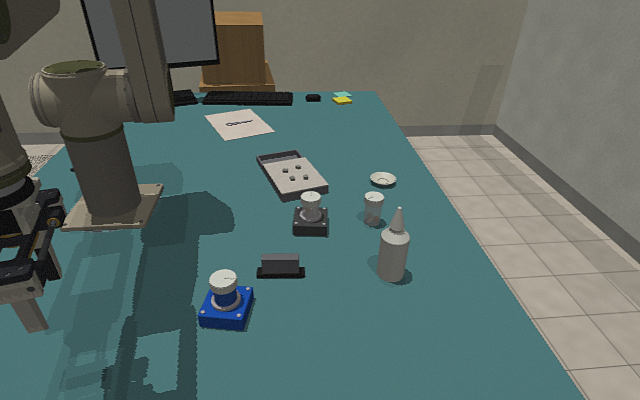

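Holder candidates are the blue block at scene (338,105) and the dark steel block at scene (330,195). The dark steel one matches the description. I'll confirm it in enlarged crops and get the yaws.

```bash
python3 - <<'E'
import cv2,numpy as np
a=cv2.imread('pics/scene0.png');b=cv2.imread('pics/side0.png')
c=cv2.resize(a[205:350,335:505],None,fx=4.5,fy=4,interpolation=cv2.INTER_CUBIC)
cv2.imwrite('pics/c1.png',c)
d=cv2.resize(a[85:225,260:380],(600,600),interpolation=cv2.INTER_CUBIC)
cv2.imwrite('pics/c2.png',d[:,:])
e=cv2.resize(b[140:290,230:350],(480,600),interpolation=cv2.INTER_CUBIC)
cv2.imwrite('pics/c3.png',e)
E
```

```text
(no output)
```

View pics/c1.png

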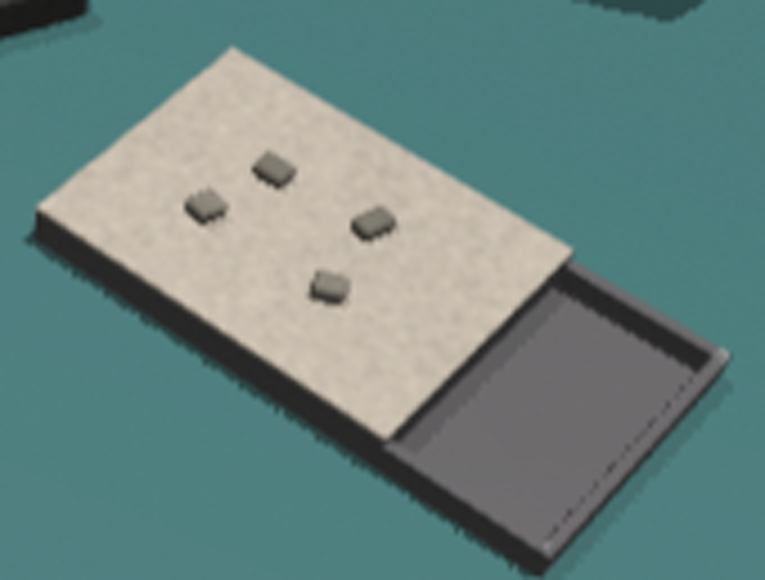

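View pics/c2.png

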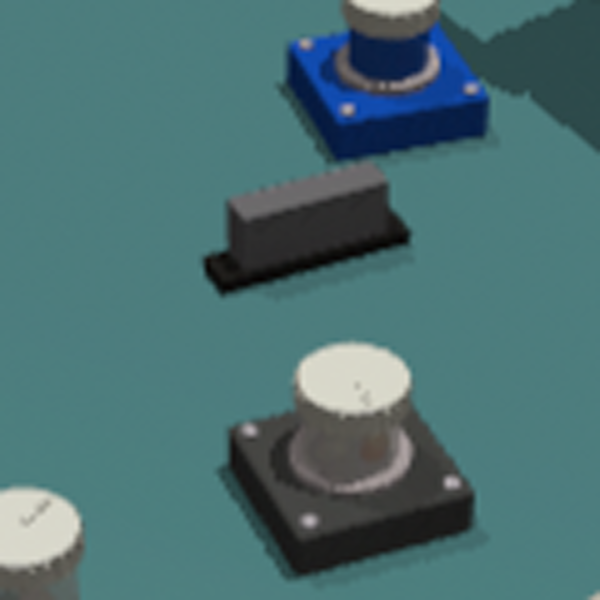

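View pics/c3.png

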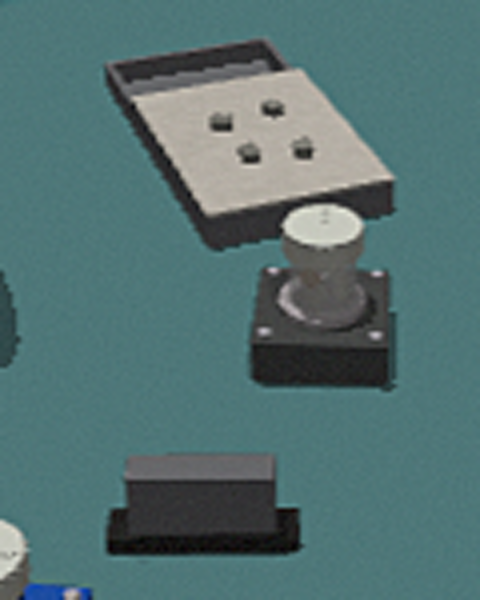

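Confirmed: the dark steel holder with the clear jar and white cap at scene (330,195) is the one; the other is blue. Next I'll get the station pose from the plate corners and the scraper pose from its top corners.

```bash
python3 - <<'E'
from h import *
ps=robot.read_camera('scene');pd=robot.read_camera('side')
def S(L):return [(x/4.5+335,y/4+205) for x,y in L]
def C2(L):return [(x/5+260,y*140/600+85) for x,y in L]
def D(L):return [(x/4+230,y/4+140) for x,y in L]
def show(p,L,z,n):
    W=np.array([atz(p,u,v,z) for u,v in L]);print(n,W[:,:2].round(4).tolist(),'ctr',W.mean(0).round(4))
    for i in range(len(W)):
        d=W[(i+1)%len(W)]-W[i];print('   len %.4f ang %.1f'%(np.hypot(*d[:2]),np.degrees(np.arctan2(d[1],d[0]))))
show(ps,S([(233,47),(573,250),(387,440),(38,208)]),.03,'plate scene')
show(pd,D([(207,215),(134,98),(300,70),(393,182)]),.03,'plate side')
show(ps,C2([(228,200),(370,163),(388,185),(240,222)]),.055,'scr scene')
show(pd,D([(126,455),(275,455),(275,478),(126,478)]),.055,'scr side')
show(pd,D([(109,547),(299,547)]),.0,'foot side bottom')
show(ps,C2([(222,293),(409,240)]),.0,'foot scene bottom')
show(ps,S([(274,165),(205,204),(372,219),(329,284)]),.037,'chips scene')
show(pd,D([(222,120),(273,107),(249,151),(303,147)]),.037,'chips side')
show(ps,C2([(352,378)]),.097,'cap top');show(pd,D([(323,226)]),.097,'cap top side')
E
```

```text
plate scene [[0.4708, -0.006], [0.4122, 0.1849], [0.555, 0.2303], [0.6141, 0.0398]] ctr [0.513  0.1122 0.03  ]
   len 0.1997 ang 107.1
   len 0.1499 ang 17.7
   len 0.1995 ang -72.8
   len 0.1504 ang -162.3
plate side [[0.4716, -0.0125], [0.4151, 0.1748], [0.5547, 0.2182], [0.6126, 0.0259]] ctr [0.5135 0.1016 0.03  ]
   len 0.1956 ang 106.8
   len 0.1462 ang 17.3
   len 0.2008 ang -73.3
   len 0.1461 ang -164.8
scr scene [[0.5039, -0.3254], [0.4229, -0.3192], [0.4253, -0.2972], [0.5081, -0.3051]] ctr [ 0.465  -0.3117  0.055 ]
   len 0.0813 ang 175.7
   len 0.0222 ang 83.8
   len 0.0832 ang -5.5
   len 0.0207 ang -101.7
scr side [[0.4218, -0.3077], [0.5054, -0.3141], [0.5044, -0.3337], [0.4223, -0.3273]] ctr [ 0.4634 -0.3207  0.055 ]
   len 0.0839 ang -4.4
   len 0.0196 ang -93.0
   len 0.0824 ang 175.6
   len 0.0196 ang 91.4
foot side bottom [[0.4093, -0.3227], [0.5178, -0.3313]] ctr [ 0.4636 -0.327   0.    ]
   len 0.1088 ang -4.6
   len 0.1088 ang 175.4
foot scene bottom [[0.5179, -0.3076], [0.4075, -0.301]] ctr [ 0.4627 -0.3043 -0.    ]
   len 0.1106 ang 176.6
   len 0.1106 ang -3.4
chips scene [[0.5048, 0.0754], [0.5477, 0.0802], [0.4855, 0.1264], [0.527, 0.149]] ctr [0.5163 0.1077 0.037 ]
   len 0.0432 ang 6.4
   len 0.0776 ang 143.4
   len 0.0472 ang 28.6
   len 0.0769 ang -106.7
chips side [[0.486, 0.1194], [0.5276, 0.1391], [0.5055, 0.068], [0.5474, 0.0717]] ctr [0.5166 0.0995 0.037 ]
   len 0.0460 ang 25.3
   len 0.0745 ang -107.3
   len 0.0421 ang 5.1
   len 0.0777 ang 142.1
cap top [[0.5466, -0.1311]] ctr [ 0.5466 -0.1311  0.097 ]
   len 0.0000 ang 0.0
cap top side [[0.546, -0.1396]] ctr [ 0.546  -0.1396  0.097 ]
   len 0.0000 ang 0.0
```

Call:
jog_arm(commands=[-1,-0.013,-0.0267,0,0,-1,-0.013,-0.0267,0,0,-1,-0.013,-0.0267,0,0,-1,-0.013,-0.0267,0,0,-1,-0.013,-0.0267,0,0,-1,-0.013,-0.0267,0,0,-1,-0.013,-0.0267,0,0,-1,-0.013,-0.0267,0,0,-1,-0.013,-0.0267,0,0,-1,-0.013,-0.0267,0,0,-1,-0.013,-0.0267,0,0,-1,-0.013,-0.0267,0,0,-1,-0.013,-0.0267,0,0,-1,-0.013,-0.0267,0,0,-1,0,0,0,6.1,-1,0,0,0,6.1,-1,0,0,0,6.1,-1,0,0,0,0,-1,0,0,0,0], grip_force=30)

```text
t: 2.88
tool_pos: [0.4631, -0.3163, 0.2187]
orientation: [-2.137, 2.302, -0.0]
force: [-0.6, -0.1, 0.0]
opening: 0.0931
```

```bash
cat >> h.py <<'E'
from scipy.spatial.transform import Rotation as Ro
def st():
    s=robot.read_state();R=Ro.from_rotvec(s['orientation']).as_matrix()
    print('t',round(s['t'],2),'pos',s['tool_pos'].round(4),'xang %.2f'%np.degrees(np.arctan2(R[1,0],R[0,0])),'tilt %.2f'%np.degrees(np.arccos(-R[2,2])),'F',s['force'].round(1),'T',s['wrist_torque'].round(2),'open',round(s['opening'],4),'q',s['q'].round(2))
    return s,R
def d2t(R,dxy): # world delta -> tool shift
    return (R.T@np.array(list(dxy)+[0]*(3-len(dxy)))).round(4)
E
python3 - <<'E'
from h import *
s,R=st()
p=snap('wrist','w1');print(np.array(p['extrinsics']).round(3),p['vfov'])
for r in robot.pinpoint('scraper_center',p):
    v,u=r['position'];print(r['score'],u*640,v*400,atz(p,u*640,v*400,.0275))
E
```

```text
t 2.88 pos [ 0.4631 -0.3163  0.2187] xang -94.25 tilt 0.00 F [-0.6 -0.1  0. ] T [0.06 0.03 0.01] open 0.0931 q [-0.69  0.02  1.6   0.    1.52  0.95]
[[-0.075 -0.997  0.    -0.28 ]
 [-0.953  0.071  0.295  0.429]
 [-0.294  0.022 -0.956  0.534]
 [ 0.     0.     0.     1.   ]] 58.28860737968992
0.79 317.18399999999997 177.4 [ 0.46151809 -0.31514858  0.0275    ]
```

View pics/w1.png

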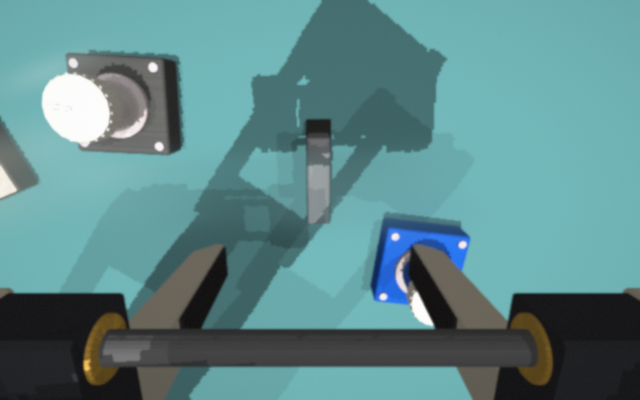

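The wrist view shows the scraper at pixels (319,120)–(318,225), upright in the picture, so it is aligned between the fingers. It agrees with (0.4615, -0.315). Descending to grip.

Call:
jog_arm(commands=[-1,0,0,0.025,0,-1,0,0,0.025,0,-1,0,0,0.025,0,-1,0,0,0.025,0,-1,0,0,0.025,0,-1,0,0,0.025,0,-1,0,0,0.025,0,-1,0,0,0.0155,0,-0.2,0,0,0,0,1,0,0,0,0,1,0,0,0,0,1,0,0,0,0,1,0,0,0,0,1,0,0,0,0,1,0,0,0,0,1,0,0,0,0,1,0,0,0,0], grip_force=40)

```text
t: 4.4
tool_pos: [0.4631, -0.3164, 0.0283]
orientation: [-2.134, 2.306, -0.0]
force: [0.3, -0.5, -0.1]
opening: 0.0379
```

```bash
python3 - <<'E'
from h import *
s,R=st()
E
```

```text
t 4.4 pos [ 0.4631 -0.3164  0.0283] xang -94.44 tilt 0.01 F [ 0.3 -0.5 -0.1] T [ 0.04 -0.02 -0.05] open 0.0379 q [-0.69  0.2   1.77 -0.    1.17  0.96]
```

Still closing, so I'll wait a few rows and then lift.

Call:
jog_arm(commands=[1,0,0,0,0,1,0,0,0,0,1,0,0,0,0,1,0,0,0,0,1,0,0,0,0,1,0,0,0,0])

```text
t: 4.9
tool_pos: [0.463, -0.3163, 0.0281]
orientation: [2.134, -2.306, -0.0]
force: [0.9, -0.2, -1.2]
opening: 0.022
```

```bash
python3 - <<'E'
from h import *
s,R=st()
E
```

```text
t 4.9 pos [ 0.463  -0.3163  0.0281] xang -94.44 tilt 0.01 F [ 0.9 -0.2 -1.2] T [-0.   -0.   -0.04] open 0.022 q [-0.69  0.2   1.77 -0.    1.17  0.96]
```

Call:
jog_arm(commands=[1,0,0,-0.0235,0,1,0,0,-0.0235,0,1,0,0,-0.0235,0,1,0,0,-0.0235,0,1,0,0,-0.0235,0,1,0,0,-0.0235,0,1,-0.0293,-0.0039,0,0,1,-0.0293,-0.0039,0,0,1,-0.0293,-0.0039,0,0,1,-0.0293,-0.0039,0,0,1,-0.0293,-0.0039,0,0,1,-0.0293,-0.0039,0,0,1,-0.0293,-0.0039,0,0,1,-0.0293,-0.0039,0,0,1,-0.0293,-0.0039,0,0,1,-0.0293,-0.0039,0,0,1,-0.0293,-0.0039,0,0,1,-0.0293,-0.0039,0,0,1,0,0,0,-5.4,1,0,0,0,-5.4])

```text
t: 6.57
tool_pos: [0.5369, 0.0326, 0.1688]
orientation: [2.348, -2.087, -0.001]
force: [-0.9, -0.3, -0.6]
opening: 0.0219
```

Call:
jog_arm(commands=[1,0,0,0,-5.4,1,0,0,0,-5.4,1,0,0,0,0,1,0,0,0,0])

```text
t: 6.9
tool_pos: [0.5368, 0.0306, 0.1689]
orientation: [2.525, -1.869, -0.001]
force: [0.2, -0.6, -1.0]
opening: 0.0217
```

```bash
python3 - <<'E'
from h import *
s,R=st()
p=snap('wrist','w2')
for k,z in dict(station=0,chip0_center=.0345,chip1_center=.035,scraper_center=.0275+.141,holder=0,cap_center=.087).items():
  for r in robot.pinpoint(k,p):
    v,u=r['position'];print(k,round(r['score'],2),round(u*640),round(v*400),atz(p,u*640,v*400,z).round(4))
snap('scene','s2')
E
```

```text
t 6.9 pos [0.5368 0.0306 0.1689] xang -73.01 tilt 0.02 F [ 0.2 -0.6 -1. ] T [-0.06  0.   -0.03] open 0.0217 q [-0.04 -0.01  1.72  0.    1.43  1.24]
station 0.85 230 181 [0.5118 0.1114 0.    ]
station 0.47 267 163 [0.539  0.0825 0.    ]
chip0_center 0.86 262 207 [0.5079 0.0737 0.0345]
chip1_center 0.79 265 163 [0.547  0.0814 0.035 ]
scraper_center 0.6 315 261 [0.5358 0.0326 0.1685]
holder 0.7 477 216 [ 0.5484 -0.1295  0.    ]
holder 0.42 530 259 [ 0.5214 -0.2009  0.    ]
cap_center 0.62 532 258 [ 0.5474 -0.135   0.087 ]
```

View pics/w2.png

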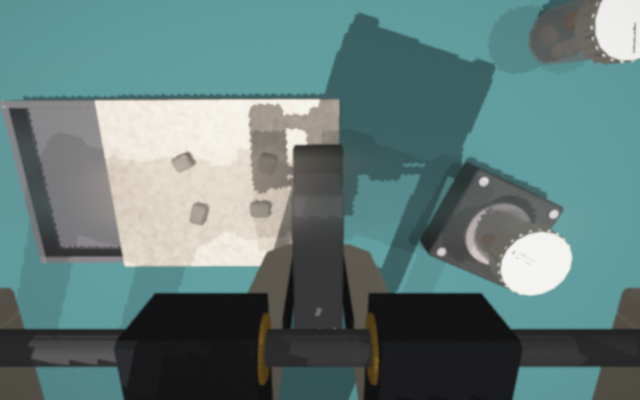

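View pics/s2.png

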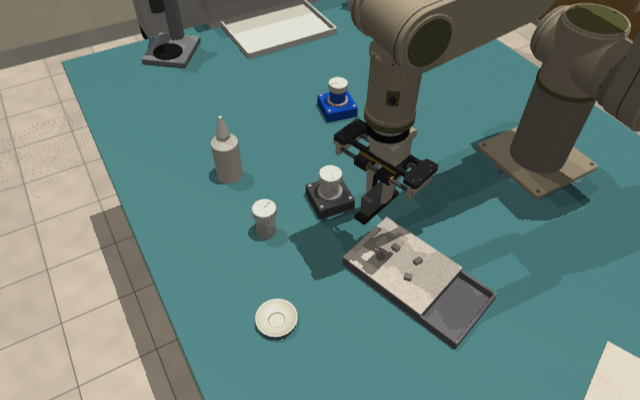

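```bash
python3 - <<'E'
from h import *
s,R=st()
p=robot.read_camera('wrist')
W=np.array([atz(p,u,v,.03)[:2] for u,v in[(95,100),(124,265),(340,100)]]);print(W.round(4))
d=W[0]-W[2];a=np.degrees(np.arctan2(d[1],d[0]));print(np.hypot(*d),a, np.hypot(*(W[0]-W[1])))
d=W[0]-W[1];print(np.degrees(np.arctan2(d[1],d[0])))
yd=np.array([np.cos(np.radians(107)),np.sin(np.radians(107))]);xd=np.array([yd[1],-yd[0]])
t=s['tool_pos'][:2]
for w in W: print('rel tcp along y,x',(w-t)@yd,(w-t)@xd)
for w in [(.5079,.0737),(.547,.0814)]: print('chip',(w-t)@yd,(w-t)@xd)
E
```

```text
t 7.3 pos [0.537  0.0305 0.1692] xang -72.89 tilt 0.00 F [-0.4  1.1 -1.6] T [-0.05 -0.02  0.01] open 0.0218 q [-0.04 -0.01  1.72  0.    1.43  1.23]
[[0.5555 0.2273]
 [0.413  0.1835]
 [0.6143 0.036 ]]
0.20012241006974346 107.08132288049103 0.1490787865616407
17.066001454797345
rel tcp along y,x 0.18271450970365413 0.07523835288781323
rel tcp along y,x 0.18254277952212933 -0.07384033476215225
rel tcp along y,x -0.017407698786805793 0.07552239693977746
chip 0.04979089301038276 -0.015178182825168305
chip 0.04572270597663912 0.02446459525935148
```

Call:
jog_arm(commands=[1,0,0,0.02,0,1,0,0,0.02,0,1,0,0,0.02,0,1,0,0,0.02,0,1,0,0,0.015,0,1,0,0,0.0095,0,1,0,0,0.0045,0,1,0,0,0,0,1,0,0,0,0])

```text
t: 8.1
tool_pos: [0.5375, 0.0306, 0.0609]
orientation: [-2.527, 1.865, -0.001]
force: [-0.7, -0.0, -0.4]
opening: 0.0216
```

```bash
python3 - <<'E'
from h import *
s,R=st()
E
```

```text
t 8.1 pos [0.5375 0.0306 0.0609] xang -72.85 tilt 0.05 F [-0.7 -0.  -0.4] T [-0.01  0.02  0.03] open 0.0216 q [-0.04  0.1   1.82  0.    1.22  1.23]
```

Call:
jog_arm(commands=[1,0,0,0.001,0,1,-0.004,0,0,0,1,-0.008,0,0,0,1,-0.008,0,0,0,1,-0.008,0,0,0,1,-0.008,0,0,0,1,-0.008,0,0,0,1,-0.008,0,0,0,1,-0.008,0,0,0,1,-0.008,0,0,0,1,-0.008,0,0,0,1,-0.008,0,0,0,1,-0.008,0,0,0,1,-0.008,0,0,0,1,-0.008,0,0,0,1,-0.008,0,0,0,1,-0.008,0,0,0,1,-0.008,0,0,0,1,-0.008,0,0,0,1,0,0,0,0])

```text
t: 9.77
tool_pos: [0.4951, 0.1658, 0.0591]
orientation: [-2.529, 1.864, 0.001]
force: [0.4, -0.8, -0.2]
opening: 0.0217
```

```bash
python3 - <<'E'
from h import *
s,R=st()
snap('scene','s3');snap('wrist','w3')
E
```

```text
t 9.77 pos [0.4951 0.1658 0.0591] xang -72.79 tilt 0.04 F [ 0.4 -0.8 -0.2] T [ 0.02  0.05 -0.01] open 0.0217 q [0.22 0.06 1.87 0.   1.22 1.49]
```

View pics/s3.png

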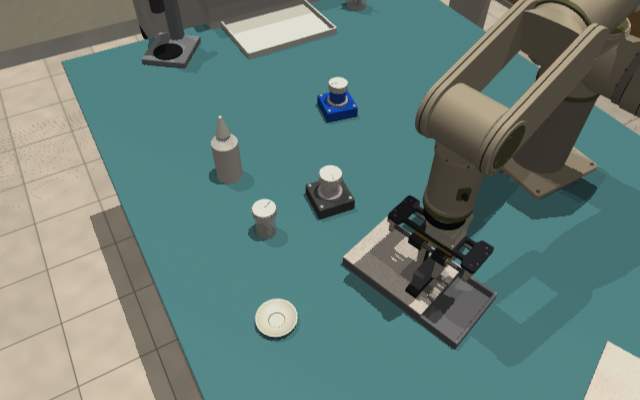

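View pics/w3.png

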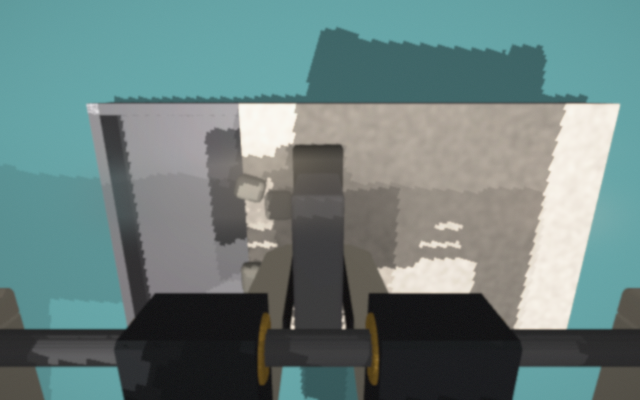

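Chips at wrist (250,187), (275,205) and (252,272) are ahead of the foot with none behind it. Continuing past the edge.

Call:
jog_arm(commands=[1,-0.006,0,0,0,1,-0.006,0,0,0,1,-0.006,0,0,0,1,-0.006,0,0,0,1,-0.006,0,0,0,1,-0.006,0,0,0,1,-0.006,0,0,0,1,-0.006,0,0,0,1,-0.006,0,0,0,1,0,0,0,0,1,0,0,0,0])

```text
t: 10.78
tool_pos: [0.4796, 0.2163, 0.0591]
orientation: [2.529, -1.864, 0.0]
force: [0.1, 0.1, -1.3]
opening: 0.0217
```

```bash
python3 - <<'E'
from h import *
s,R=st()
snap('scene','s4');snap('wrist','w4')
a=cv2.imread('pics/s4.png')[190:350,330:510];cv2.imwrite('pics/s4c.png',cv2.resize(a,None,fx=3.5,fy=3.5,interpolation=cv2.INTER_CUBIC))
E
```

```text
t 10.78 pos [0.4796 0.2163 0.0591] xang -72.80 tilt 0.00 F [ 0.1  0.1 -1.3] T [-0.03  0.04 -0.07] open 0.0217 q [ 0.33  0.07  1.85 -0.    1.22  1.6 ]
```

View pics/s4c.png

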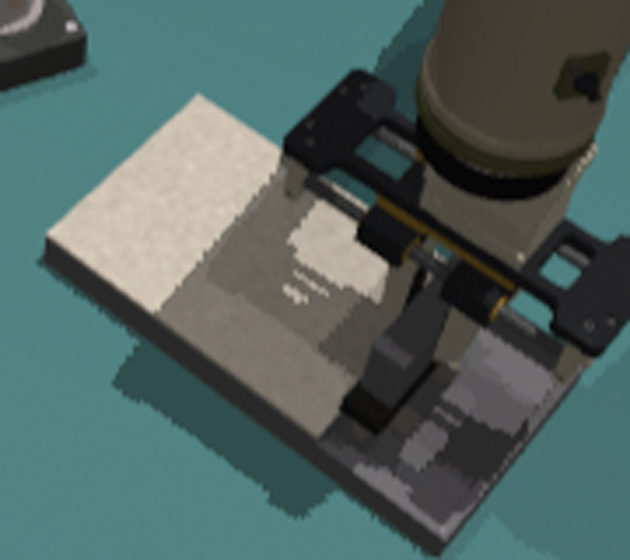

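View pics/w4.png

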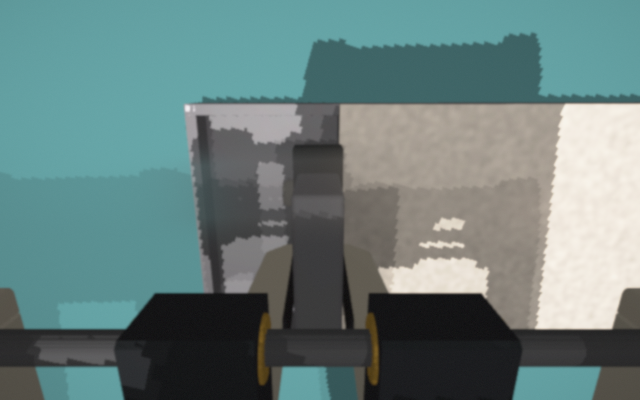

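Call:
jog_arm(commands=[1,0,0,-0.02,0,1,0,0,-0.025,0,1,0,0,-0.025,0,1,0,0,-0.025,0,1,0.03,0,-0.02,0,1,0.035,0,0,0,1,0.035,0,0,0,1,0.03,0,0,0,1,0,0,0,0])

```text
t: 11.63
tool_pos: [0.5195, 0.0867, 0.1745]
orientation: [2.523, -1.87, 0.004]
force: [0.3, -0.3, -0.8]
opening: 0.0218
```

```bash
python3 - <<'E'
from h import *
s,R=st()
snap('scene','s5');snap('wrist','w5')
a=cv2.imread('pics/s5.png')[190:350,330:510];cv2.imwrite('pics/s5c.png',cv2.resize(a,None,fx=3.5,fy=3.5,interpolation=cv2.INTER_CUBIC))
E
```

```text
t 11.63 pos [0.5195 0.0867 0.1745] xang -73.09 tilt 0.15 F [ 0.3 -0.3 -0.8] T [-0.06  0.02 -0.01] open 0.0218 q [ 0.07 -0.04  1.75 -0.    1.44  1.35]
```

View pics/s5c.png

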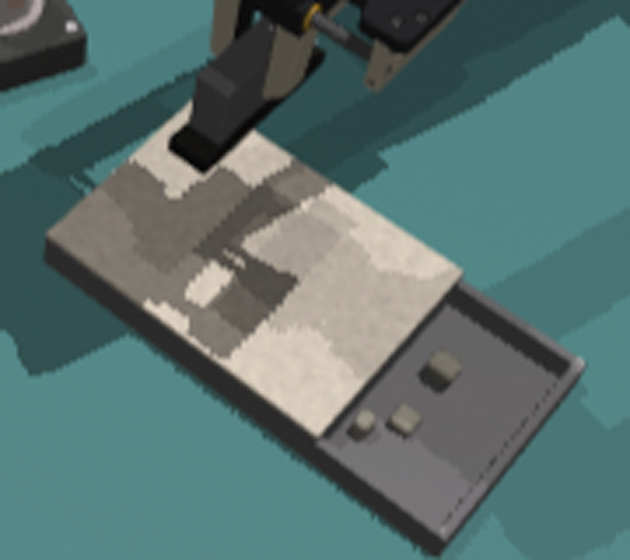

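View pics/w5.png

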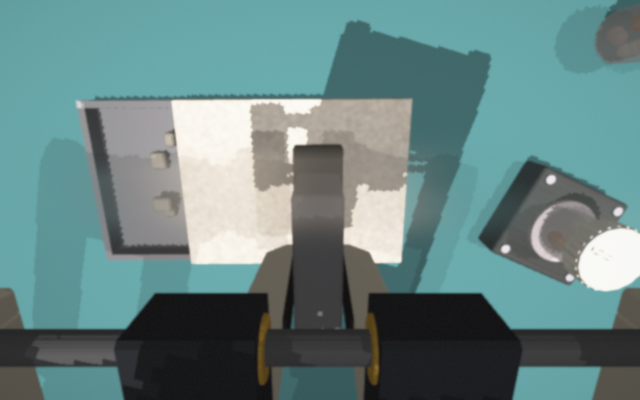

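```bash
python3 - <<'E'
from h import *
a=cv2.imread('pics/s5.png')[270:345,415:505];b=cv2.imread('pics/w5.png')[95:265,75:245]
A=cv2.resize(a,(400,333),interpolation=cv2.INTER_CUBIC);B=cv2.resize(b,(380,333*380//333),interpolation=cv2.INTER_CUBIC)
o=np.zeros((380,790,3),np.uint8);o[:333,:400]=A;o[:380,410:]=B;cv2.imwrite('pics/z5.png',o)
E
```

```text
(no output)
```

View pics/z5.png

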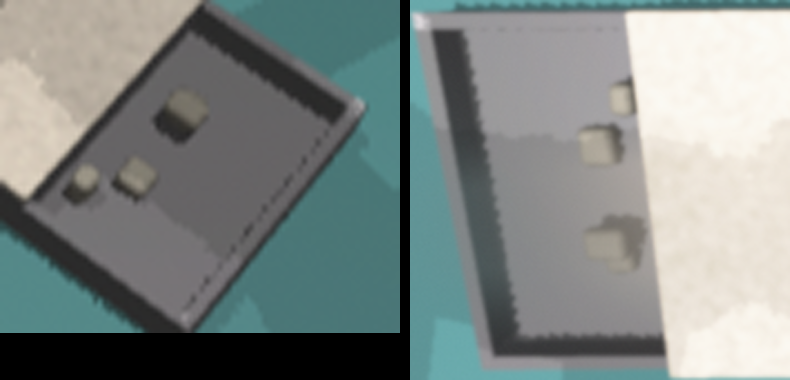

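Call:
jog_arm(commands=[1,-0.025,0.015,0,0,1,-0.025,0.02,0,0,1,-0.025,0.02,0,0,1,-0.03,0.02,0,0,1,-0.025,0.015,0,0,1,0,0,0,0,1,0,0,0,0])

```text
t: 12.32
tool_pos: [0.3924, 0.1912, 0.1742]
orientation: [-2.531, 1.86, -0.0]
force: [0.1, -0.8, -1.3]
opening: 0.0214
```

```bash
python3 - <<'E'
from h import *
s,R=st()
p=snap('wrist','w6')
a=p['img'][0:300,130:530];cv2.imwrite('pics/w6c.png',cv2.resize(a,(800,600),interpolation=cv2.INTER_CUBIC))
E
```

```text
t 12.32 pos [0.3924 0.1912 0.1742] xang -72.61 tilt 0.04 F [ 0.1 -0.8 -1.3] T [ 0.05 -0.   -0.02] open 0.0214 q [ 0.34 -0.3   1.98  0.    1.47  1.6 ]
```

View pics/w6c.png

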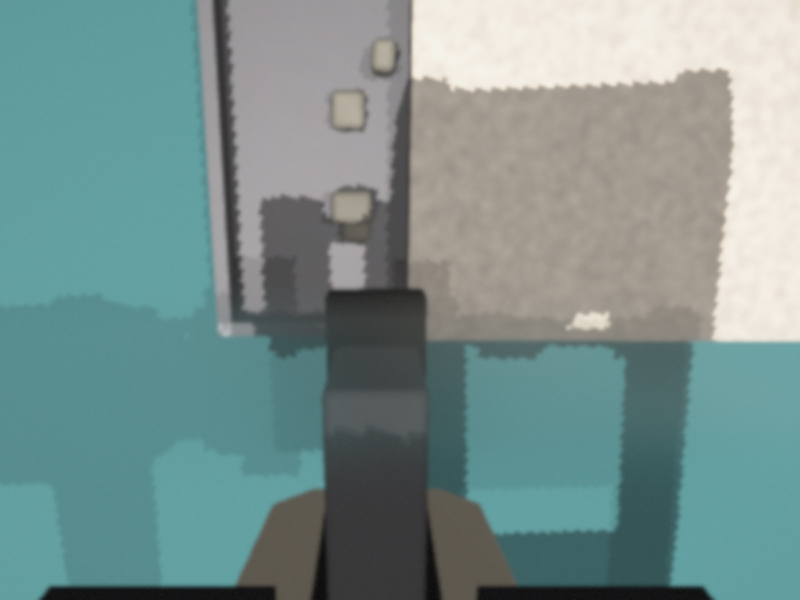

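```bash
python3 - <<'E'
from h import *
st()
pw=robot.read_camera('wrist');ps=robot.read_camera('scene')
for a,b in[((457.1,293.6),(306,102.5)),((446.1,308.7),(303.5,54.5)),((434.1,311),(321.5,27.5))]:
    X=tri([(ps,*a),(pw,*b)]);print(X.round(4),(proj(ps,X)-a).round(1),(proj(pw,X)-b).round(1))
    d=X[:2]-np.array([.513,.108]);c,s=np.cos(np.radians(17)),np.sin(np.radians(17));print('   station xy',c*d[0]+s*d[1],-s*d[0]+c*d[1])
    for z in(.009,.014,.019,.024,.03):print('   ',z,(proj(ps,atz(pw,*b,z))-a).round(1))
E
```

```text
t 12.37 pos [0.3933 0.1904 0.1743] xang -72.69 tilt 0.04 F [-0.3 -0.5 -0.9] T [ 0.05 -0.01 -0.01] open 0.0219 q [ 0.33 -0.3   1.98 -0.    1.47  1.6 ]
[0.4591 0.2238 0.022 ] [-0.8 -0.3] [-1.9  0.7]
   station xy -0.01768566136555652 0.12646937336700015
    0.009 [-2.7  2.8]
    0.014 [-2.3  1.5]
    0.019 [-1.9  0.2]
    0.024 [-1.5 -1.1]
    0.03 [-1.  -2.7]
[0.4958 0.2369 0.0137] [-0.7 -0.3] [-1.5  0.5]
   station xy 0.021288416208632557 0.12832231060956437
    0.009 [-1.8  0.9]
    0.014 [-1.3 -0.6]
    0.019 [-0.7 -2.1]
    0.024 [-0.2 -3.6]
    0.03 [ 0.4 -5.4]
[0.52   0.2289 0.0139] [-0.7 -0.4] [-1.9  0.5]
   station xy 0.04207185021302258 0.11354923339947055
    0.009 [-2.2  0.8]
    0.014 [-1.5 -0.7]
    0.019 [-0.8 -2.3]
    0.024 [-0.1 -3.8]
    0.03 [ 0.7 -5.6]
```

The fourth chip lies flat under another. That stack's top is at about 22 mm against 14 mm for the single chips, so the upper chip's centre is near 17.5 mm, within limits. All four chips are in the trough. Next I'll set the scraper down on clear bench near (0.40, -0.10).

Call:
jog_arm(commands=[1,0.028,0.008,0,0,1,0.028,0.008,0,0,1,0.028,0.008,0,0,1,0.028,0.008,0,0,1,0.028,0.008,0,0,1,0.028,0.008,0,0,1,0.028,0.008,0,0,1,0.028,0.008,0,0,1,0.028,0.008,0,0,1,0.028,0.008,0,0,1,0,0,0.03,0,1,0,0,0.03,0,1,0,0,0.03,0,1,0,0,0.03,0,1,0,0,0.015,0,1,0,0,0.007,0,1,0,0,0.002,0,1,0,0,0,0,1,0,0,0,0])

```text
t: 14.05
tool_pos: [0.401, -0.1024, 0.0315]
orientation: [-2.527, 1.866, -0.003]
force: [0.7, -0.9, -1.5]
opening: 0.0216
```

```bash
python3 - <<'E'
from h import *
s,R=st();st()
snap('side','d7')
E
```

```text
t 14.05 pos [ 0.401  -0.1024  0.0315] xang -72.87 tilt 0.12 F [ 0.7 -0.9 -1.5] T [-0.02 -0.04 -0.01] open 0.0216 q [-0.37 -0.21  2.18 -0.    1.17  0.9 ]
t 14.05 pos [ 0.401  -0.1024  0.0315] xang -72.87 tilt 0.12 F [ 0.7 -0.9 -1.5] T [-0.02 -0.04 -0.01] open 0.0216 q [-0.37 -0.21  2.18 -0.    1.17  0.9 ]
```

View pics/d7.png

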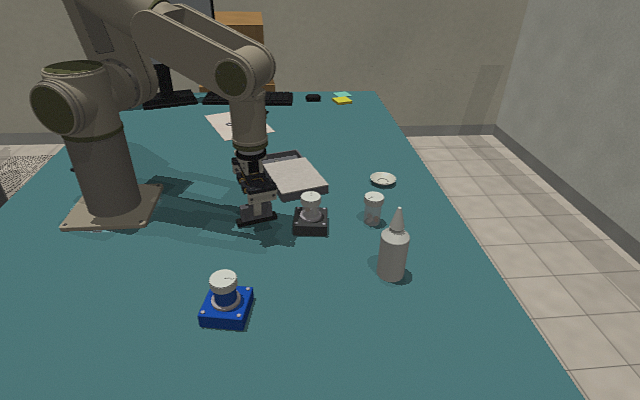

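Call:
jog_arm(commands=[1,0,0,0.002,0,1,0,0,0.001,0,1,0,0,0,0,1,0,0,0,0])

```text
t: 14.43
tool_pos: [0.4008, -0.1021, 0.028]
orientation: [-2.528, 1.865, -0.003]
force: [0.6, -0.4, 3.6]
opening: 0.0216
```

```bash
python3 - <<'E'
from h import *
st()
E
```

```text
t 14.43 pos [ 0.4008 -0.1021  0.028 ] xang -72.84 tilt 0.12 F [ 0.6 -0.4  3.6] T [-0.09 -0.15  0.02] open 0.0216 q [-0.37 -0.2   2.18  0.    1.17  0.9 ]
```

In contact (3.6 N). Releasing.

Call:
jog_arm(commands=[-1,0,0,0,0,-1,0,0,0,0,-1,0,0,0,0,-1,0,0,0,0,-1,0,0,0,0,-1,0,0,0,0,-1,0,0,0,0,-1,0,0,0,0,-1,0,0,-0.02,0,-1,0,0,-0.03,0,-1,0,0,-0.03,0,-1,0,0,-0.03,0,-1,0,0,-0.03,0,-1,0,0,-0.03,0,-1,0,0,0,0,-1,0,0,0,0])

```text
t: 15.77
tool_pos: [0.4012, -0.1023, 0.1993]
orientation: [-2.527, 1.865, -0.007]
force: [0.3, 1.3, -1.8]
opening: 0.0927
```

```bash
python3 - <<'E'
from h import *
s,R=st()
p=snap('wrist','w8')
for k,z in dict(scraper_center=.0275,holder=0,cap_center=.088).items():
  for r in robot.pinpoint(k,p):
    v,u=r['position'];print(k,round(r['score'],2),round(u*640),round(v*400),atz(p,u*640,v*400,z).round(4))
E
```

```text
t 15.77 pos [ 0.4012 -0.1023  0.1993] xang -72.85 tilt 0.26 F [ 0.3  1.3 -1.8] T [ 0.03 -0.02  0.03] open 0.0927 q [-0.37 -0.39  2.   -0.    1.53  0.9 ]
scraper_center 0.72 394 38 [ 0.5416 -0.1274  0.0275]
scraper_center 0.7 314 182 [ 0.3988 -0.099   0.0275]
holder 0.7 394 40 [ 0.5454 -0.1328  0.    ]
holder 0.63 569 293 [ 0.3537 -0.4198  0.    ]
cap_center 0.82 424 20 [ 0.5474 -0.1346  0.088 ]
```

View pics/w8.png

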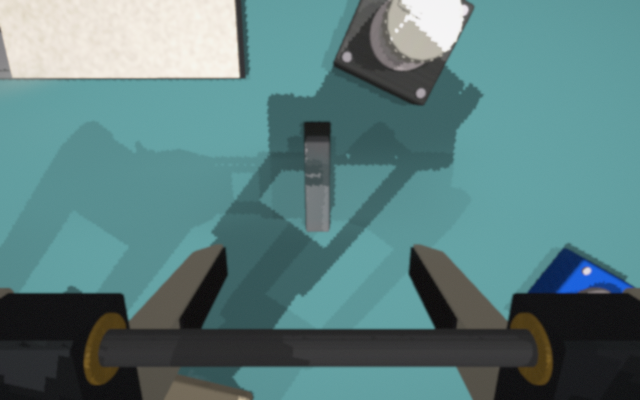

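Call:
jog_arm(commands=[-1,0.0146,-0.0259,0,0,-1,0.0146,-0.0259,0,0,-1,0.0146,-0.0259,0,0,-1,0.0146,-0.0259,0,0,-1,0.0146,-0.0259,0,0,-1,0,0,0,-7,-1,0,0,0,-7,-1,0,0,0,-7,-1,0,0,0,-7,-1,0,0,0,-7,-1,0,0,0,-7,-1,0,0,0,-7,-1,0,0,0,-7,-1,0,0,0,-7,-1,0,0,0,-7,-1,0,0,0,-7,-1,0,0,0,-7,-1,0,0,0,-7,-1,0,0,0,0,-1,0,0,0,0])

```text
t: 17.63
tool_pos: [0.5444, -0.1331, 0.1957]
orientation: [-3.102, -0.489, 0.003]
force: [0.0, 1.2, -0.3]
opening: 0.0931
```

```bash
python3 - <<'E'
from h import *
s,R=st()
p=snap('wrist','w9')
for k,z in dict(holder=0,cap_center=.088,scraper_center=.0275).items():
  for r in robot.pinpoint(k,p):
    v,u=r['position'];print(k,round(r['score'],2),round(u*640),round(v*400),atz(p,u*640,v*400,z).round(4))
E
```

```text
t 17.63 pos [ 0.5444 -0.1331  0.1957] xang 17.93 tilt 0.14 F [ 0.   1.2 -0.3] T [-0.03 -0.13  0.04] open 0.0931 q [-0.33  0.04  1.63 -0.    1.48 -0.64]
holder 0.67 321 175 [ 0.546  -0.1313  0.    ]
cap_center 0.92 322 202 [ 0.5471 -0.1329  0.088 ]
scraper_center 0.88 178 104 [ 0.402  -0.1028  0.0275]
```

View pics/w9.png

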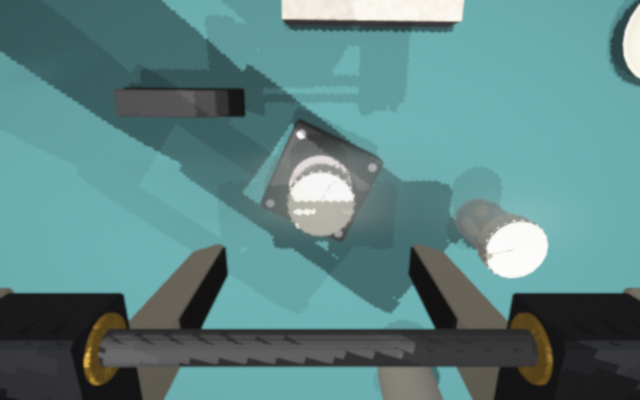

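The wrist view shows the cap centred between the fingers at (322,202) and the scraper standing at (178,104). Descending and gripping.

Call:
jog_arm(commands=[-1,0.0024,0.001,0.02,0,-1,0,0,0.025,0,-1,0,0,0.025,0,-1,0,0,0.025,0,-1,0,0,0.02,0,-1,0,0,0.01,0,-1,0,0,0,0,-1,0,0,0,0,1,0,0,0,0,1,0,0,0,0,1,0,0,0,0,1,0,0,0,0,1,0,0,0,0,1,0,0,0,0,1,0,0,0,0,1,0,0,0,0,1,0,0,0,0,1,0,0,0,0,1,0,0,0,0], grip_force=25)

```text
t: 19.42
tool_pos: [0.5468, -0.1338, 0.0722]
orientation: [3.102, 0.495, -0.003]
force: [-5.7, -1.2, 4.4]
opening: 0.0517
```

```bash
python3 - <<'E'
from h import *
s,R=st()
snap('side','d10');snap('scene','s10')
E
```

```text
t 19.42 pos [ 0.5468 -0.1338  0.0722] xang 18.15 tilt 0.11 F [-5.7 -1.2  4.4] T [-0.23  0.86  0.01] open 0.0517 q [-0.33  0.15  1.74 -0.    1.25 -0.65]
```

View pics/d10.png

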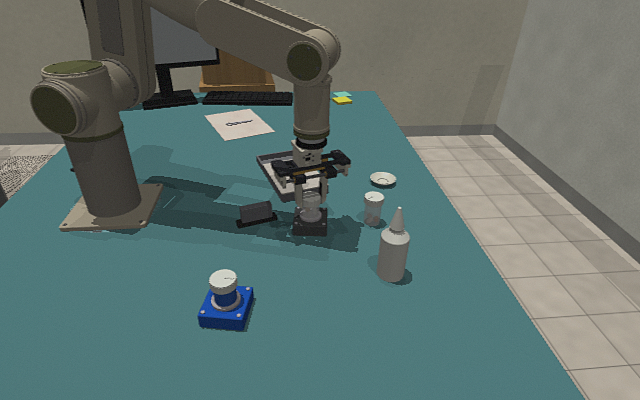

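The cap is gripped (opening 51.7 mm) and the scraper stands clear at (256,213). Turning clockwise.

Call:
jog_arm(commands=[1,0,0,6e-05,4,1,0,0,6e-05,4,1,0,0,6e-05,4,1,0,0,6e-05,4,1,0,0,6e-05,4,1,0,0,6e-05,4,1,0,0,6e-05,4,1,0,0,6e-05,4,1,0,0,6e-05,4,1,0,0,6e-05,4,1,0,0,0,0])

```text
t: 20.43
tool_pos: [0.5467, -0.1338, 0.0716]
orientation: [3.083, -0.602, -0.003]
force: [-7.0, -0.5, 4.6]
opening: 0.0513
```

```bash
python3 - <<'E'
from h import *
s,R=st()
E
```

```text
t 20.43 pos [ 0.5467 -0.1338  0.0716] xang -22.11 tilt 0.13 F [-7.  -0.5  4.6] T [-0.23  1.06 -0.04] open 0.0513 q [-0.33  0.15  1.74 -0.    1.25  0.06]
```

Call:
jog_arm(commands=[1,0,0,6e-05,4,1,0,0,6e-05,4,1,0,0,6e-05,4,1,0,0,6e-05,4,1,0,0,0,0])

```text
t: 20.85
tool_pos: [0.5466, -0.1338, 0.0714]
orientation: [2.968, -1.025, -0.003]
force: [-5.7, -1.2, 5.8]
opening: 0.0515
```

```bash
python3 - <<'E'
from h import *
s,R=st()
E
```

```text
t 20.85 pos [ 0.5466 -0.1338  0.0714] xang -38.11 tilt 0.14 F [-5.7 -1.2  5.8] T [-0.14  1.16 -0.02] open 0.0515 q [-0.33  0.15  1.74 -0.    1.25  0.34]
```

Call:
jog_arm(commands=[1,0,0,6e-05,4,1,0,0,6e-05,4,1,0,0,6e-05,4])

```text
t: 21.1
tool_pos: [0.5466, -0.1338, 0.0712]
orientation: [2.846, -1.328, -0.003]
force: [-7.4, -0.7, 6.9]
opening: 0.0514
```

```bash
python3 - <<'E'
from h import *
s,R=st();snap('wrist','w11')
E
```

```text
t 21.1 pos [ 0.5466 -0.1338  0.0712] xang -50.05 tilt 0.14 F [-7.4 -0.7  6.9] T [-0.16  1.2   0.07] open 0.0514 q [-0.33  0.15  1.74 -0.    1.25  0.54]
```

Call:
jog_arm(commands=[1,0,0,6e-05,4,1,0,0,6e-05,4,1,0,0,6e-05,4])

```text
t: 21.4
tool_pos: [0.5465, -0.1337, 0.071]
orientation: [2.691, -1.618, -0.003]
force: [-8.1, -0.4, 5.9]
opening: 0.0512
```

```bash
python3 - <<'E'
from h import *
s,R=st()
p=snap('wrist','w12')
a=cv2.imread('pics/w11.png')[180:400,220:420];b=p['img'][180:400,220:420]
cv2.imwrite('pics/w12c.png',cv2.resize(np.hstack([a,b]),(800,440)))
E
```

```text
t 21.4 pos [ 0.5465 -0.1337  0.071 ] xang -62.05 tilt 0.15 F [-8.1 -0.4  5.9] T [-0.1   1.22  0.04] open 0.0512 q [-0.33  0.15  1.74 -0.    1.25  0.75]
```

View pics/w12c.png

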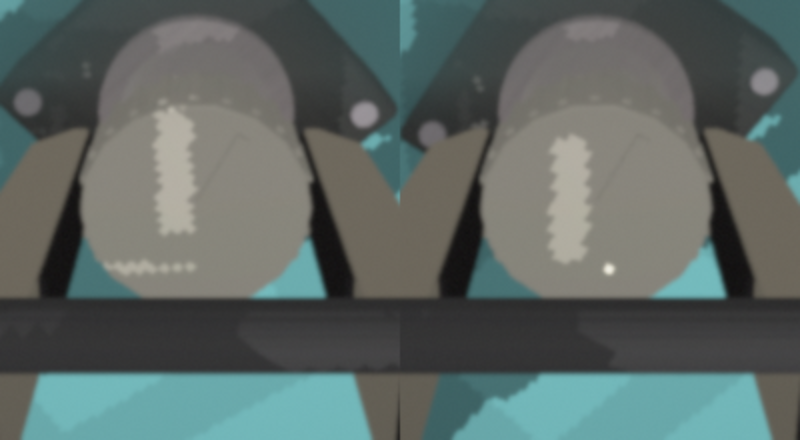

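The rib, at (200,200)–(240,132) in the crop, keeps its angle relative to the fingers, so the cap turns with the gripper. Continuing.

Call:
jog_arm(commands=[1,0,0,6e-05,4,1,0,0,6e-05,4,1,0,0,6e-05,4])

```text
t: 21.7
tool_pos: [0.5476, -0.1334, 0.071]
orientation: [2.509, -1.89, -0.0]
force: [5.8, 3.1, 1.6]
opening: 0.0516
```

```bash
python3 - <<'E'
from h import *
s,R=st()
E
```

```text
t 21.7 pos [ 0.5476 -0.1334  0.071 ] xang -73.99 tilt 0.01 F [5.8 3.1 1.6] T [ 0.46 -1.09  0.95] open 0.0516 q [-0.33  0.15  1.74 -0.    1.25  0.96]
```

Call:
jog_arm(commands=[1,0,0,6e-05,4,1,0,0,6e-05,4,1,0,0,6e-05,4])

```text
t: 21.95
tool_pos: [0.5481, -0.1335, 0.071]
orientation: [-2.298, 2.142, -0.001]
force: [5.0, -0.3, 2.7]
opening: 0.0517
```

```bash
python3 - <<'E'
from h import *
s,R=st()
E
```

```text
t 21.95 pos [ 0.5481 -0.1335  0.071 ] xang -85.97 tilt 0.05 F [ 5.  -0.3  2.7] T [-0.05 -0.89  0.88] open 0.0517 q [-0.33  0.15  1.74 -0.    1.25  1.17]
```

Torque jumped to 0.9 N m and the fingers then slipped: the cap is bottomed out. I'll note the rib's angle before backing off.

Call:
jog_arm(commands=[1,0,0,0,0,1,0,0,0,0])

```text
t: 22.12
tool_pos: [0.5482, -0.1335, 0.071]
orientation: [-2.303, 2.136, -0.002]
force: [1.3, -0.3, 2.0]
opening: 0.0517
```

```bash
python3 - <<'E'
from h import *
s,R=st()
p=snap('wrist','w13')
E
```

```text
t 22.12 pos [ 0.5482 -0.1335  0.071 ] xang -85.69 tilt 0.06 F [ 1.3 -0.3  2. ] T [ 0.04 -0.2   0.65] open 0.0517 q [-0.33  0.15  1.74 -0.    1.25  1.17]
```

Call:
jog_arm(commands=[1,0,0,-7e-05,-5,1,0,0,-7e-05,-5,1,0,0,-7e-05,-5,1,0,0,-7e-05,-5,1,0,0,-7e-05,-5,1,0,0,-7e-05,-5,1,0,0,-7e-05,-5,1,0,0,-7e-05,-5,1,0,0,-7e-05,-5,1,0,0,-7e-05,-5,1,0,0,-7e-05,-5,1,0,0,-7e-05,-5,1,0,0,-7e-05,-5,1,0,0,-7e-05,-5,1,0,0,-7e-05,-5,1,0,0,-7e-05,-5,1,0,0,-7e-05,-5,1,0,0,-7e-05,-5,1,0,0,0,0,1,0,0,0,0])

```text
t: 23.83
tool_pos: [0.5467, -0.1321, 0.072]
orientation: [-3.137, -0.118, 0.004]
force: [-6.9, 6.9, 9.2]
opening: 0.052
```

```bash
python3 - <<'E'
from h import *
s,R=st()
p=snap('wrist','w14');snap('scene','s14');snap('side','d14')
a=cv2.imread('pics/w13.png')[180:400,220:420];b=p['img'][180:400,220:420]
cv2.imwrite('pics/w14c.png',cv2.resize(np.hstack([a,b]),(800,440)))
E
```

```text
t 23.83 pos [ 0.5467 -0.1321  0.072 ] xang 4.30 tilt 0.20 F [-6.9  6.9  9.2] T [1.05 1.08 0.04] open 0.052 q [-0.33  0.15  1.74  0.    1.25 -0.4 ]
```

View pics/w14c.png

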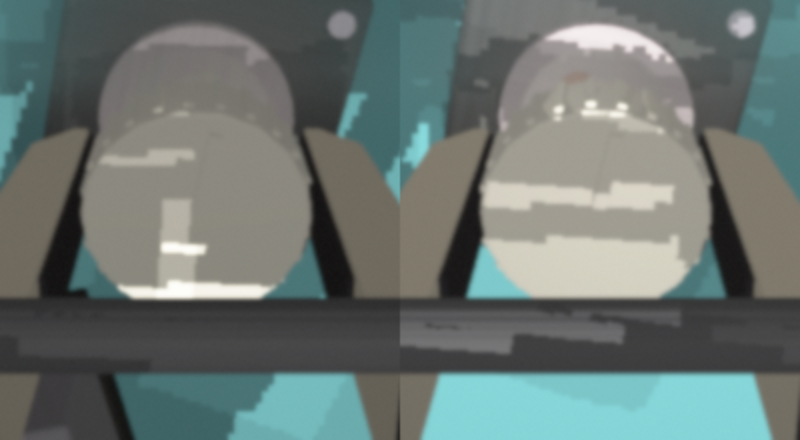

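View pics/s14.png

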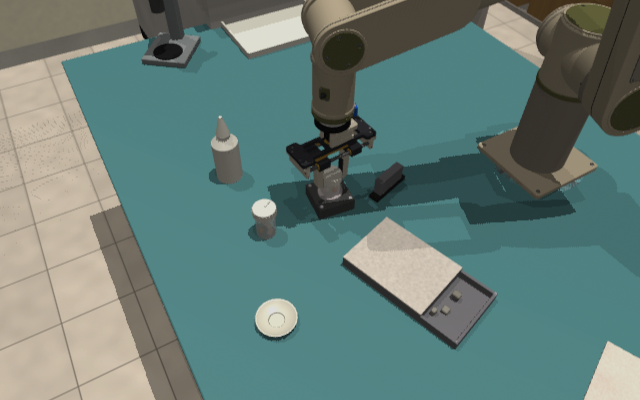

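```bash
python3 - <<'E'
from h import *
o=[]
for n in('w13','w14'):
    a=cv2.cvtColor(cv2.imread(f'pics/{n}.png')[230:310,285:355],cv2.COLOR_BGR2GRAY)
    a=cv2.createCLAHE(4,(4,4)).apply(cv2.resize(a,(390,446),interpolation=cv2.INTER_CUBIC));o.append(a)
cv2.imwrite('pics/z14.png',np.hstack(o))
E
```

```text
(no output)
```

View pics/z14.png

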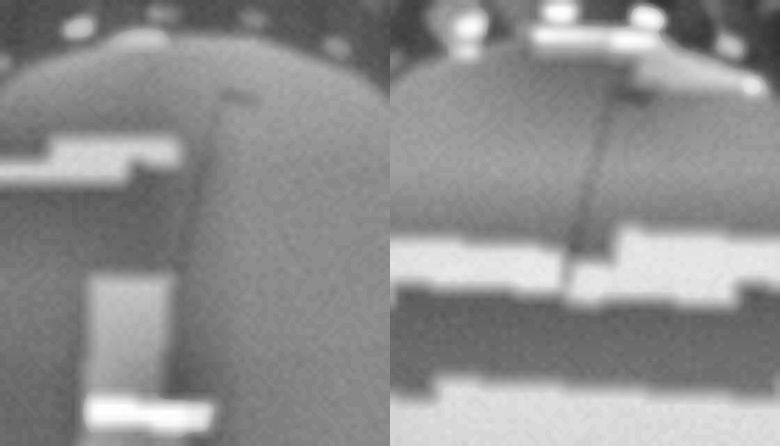

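View pics/d14.png

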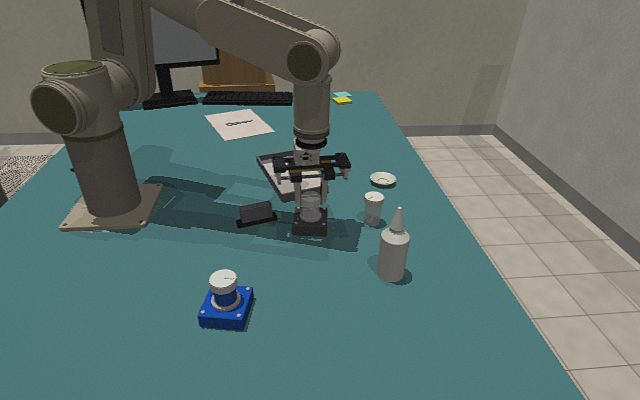

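The rib sits at the same angle to the fingers before and after (76° vs 78°). So the cap followed the full 90° back-off. The scraper stands, and the spare jar, bottle and dish are in place. Handing in.

```bash
python3 - <<'E'
from h import *
st();print(robot.close_job());st()
E
```

```text
t 23.98 pos [ 0.5466 -0.1321  0.072 ] xang 4.26 tilt 0.20 F [-8.   7.9 10.1] T [1.09 1.02 0.03] open 0.0515 q [-0.33  0.15  1.74  0.    1.25 -0.4 ]
the job is handed in; nothing more can be done
None
the job is handed in; nothing more can be done
```

The job is handed in at about 24 s of the 67 s allowed; handing in gives no verdict.

- **Chips:** I swept all four into the trough with the gripped scraper. Two of them came to rest stacked. The stack's top measured about 22 mm, so the upper chip's centre is at roughly 17.5 mm against the 22 mm limit. That figure comes from two camera views and is the tightest of the checks.
- **Scraper:** I set it down upright on clear bench at about (0.40, -0.10) and let go. The later pictures show it still standing there.
- **Cap:** I screwed it clockwise until the torque jumped to about 0.9 N m. The fingers then slipped about 20° on the seated cap. From there I backed it off 90° by the tool, to about 1.57 rad. The rib on the cap kept the same angle to the fingers during the back-off (76° before, 78° after), so the cap followed the turn. I left it gripped with 25 N set, the fingers open to 51.5 mm.
- **Bystanders:** In the final pictures the spare jar, wash bottle and dish look unmoved; I did not re-measure their positions.

Early on, the scene and side cameras disagreed by about 1 cm in y. The wrist camera settled it, and no check after that failed.

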